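# Unload and unhitch the ball-mounted specimen holder

## Task

Free the specimen holder from its ball mount: first lift the white cast out of the holder's mould cup and set it down gently, right way up, in the empty steel tray. Then take the upright fin of the holder's latch, pull the latch fully sideways against its spring while the holder still sits on the ball, and with the latch pulled lift the holder straight up off the ball. Finish still holding the holder in the gripper, level and still, about 10 cm above where it sat and over its mount; leave everything else where it is.

Things in the scene. Friction and masses are not known exactly. Their poses are not given: they have to be found in the camera images.
- mount: Fixed ball mount: steel base plate 185 x 110 x 12 mm with a steel ball (diameter 30 mm, neck 13 mm) and, 44 mm along its +x, an aluminium rest with two low cheeks in which the holder's tongue lies. Origin on the table under the ball; z up; x points from the ball to the rest and the cup. Its yaw varies.
- ball (a point): Centre of the mount's ball, 52 mm above the table; axes as the mount's.
- holder: Loose aluminium specimen holder, about 0.36 kg: a housing 45 x 45 mm (from 5 mm below to 21 mm above the ball centre, 1.5 mm play) sits over the ball; a tongue runs along +x to a mould cup (outer diameter 56 mm) at x = 85 mm, rim at z = 20 mm. Origin at the ball centre and axes as the mount's when seated. Off the ball after 20 mm of lift. Centre of mass about 22 mm along +x.
- cup_floor (a point): Centre of the mould cup's inner floor, holder x = 85 mm, 4 mm above the holder's origin; cavity of diameter 44 mm, 16 mm deep.
- cast: Loose white cast, 60 g, a stepped round: foot diameter 40 mm and 12 mm high, then a head of diameter 32 mm and 22 mm high, 34 mm in all. Origin at the centre of its underside, z up through the head. It starts standing in the mould cup with the top 18 mm of its head above the rim.
- latch (a joint): Slide of the holder's spring latch, m: 0 shut, 0.020 at its stop, growing along the holder's +y. Its spring pulls it shut with 3 N at 0, 5 N at the stop. Shut, two prongs reach under the ball and the holder cannot be lifted; the ball is clear from about 0.0155. It shuts by itself when let go, and also, sliding the holder sideways in the grip, as the holder leaves the ball.
- latch_fin (a point): Centre of the latch's upright steel fin, which slides with the latch: 26 mm along holder x, 8 mm thick along holder y, 40 mm high (20 mm above and below this point), standing on the latch's flat top plate. With the latch shut it lies at x = 6, y = 0, z = 45.5 mm from the holder's origin. Within 60 mm either side along y nothing is higher than the fin's foot.
- tray: Empty square steel tray, fixed, 130 x 130 mm, walls 4 mm thick and 18 mm high, floor 4 mm thick. Origin at the centre of its underside. It stands to one side of the mount, the green tray to the other; which side varies.
- green_tray: Bystander, leave it where it is: fixed green plastic tray 160 x 120 x 22 mm with two tomatoes. Origin at the centre of its underside.
- tomato_a: Bystander, leave it where it is: red tomato, diameter 66 mm, 62 mm high, standing in the green tray. Origin under its centre.
- tomato_b: Bystander, leave it where it is: red tomato, diameter 62 mm, 58 mm high, standing in the green tray. Origin under its centre.
- bottle: Bystander, leave it where it is: amber bottle with white cap, diameter 44 mm, 95 mm high. Origin under its centre.
- dish: Bystander, leave it where it is: round covered dish, diameter 64 mm, 18 mm high. Origin under its centre.
- beaker: Bystander, leave it where it is: clear beaker, diameter 60 mm, 75 mm high. Origin under its centre.
- brush: Bystander, leave it where it is: brush 150 mm long lying on the table. Origin under its middle.
Not all that is in view belongs to the job. Leave any orange or red look-alike of the holder alone. There is more than one size of the cast; the job needs the middle-sized.

How it is judged:
By the outcome, as a careful person would: the job done as asked, in the order asked, and still so for the second after the job is handed in, while the arm keeps its last pose, push and grip.
It also fails if it takes over 54 s, if anything falls off the work surface, if the arm or the gripper's body presses on something with over 40 N, if the wrist force passes 120 N, or if a joint passes its speed limit or range.

## Robot

A 6-joint arm with a two-finger parallel gripper is mounted at the origin on the work surface. World frame = base frame: x ahead of the robot, y to its left, z up, the work surface at z = 0. Lengths are in m, angles in degrees, forces in N, time in s.
With the tool pointing down it reaches from about 0.3 to 0.95 m from the base axis. Payload 3.1 kg.
Tool frame: the origin (TCP) lies on the front face of the gripper's body, between the roots of the fingers; the fingertips stand ctrl.tcp_to_tips ahead of it and the grasp point (between the pads) lies 54 mm ahead of it (ctrl.tcp_to_tips is the distance from the TCP to the fingertips, in m); z points along the fingers, y is the direction in which the jaws open and shut (so a half turn about z gives the same grasp; the last joint's range is limited). The gripper opens to 85 mm and grips with 20 to 120 N. Pads are 22 mm wide; open, the fingers measure 114 mm over their backs; the gripper's body (76 mm by 85 mm) begins 54 mm behind the grasp point. The pads swing forward as they close: fully open they stand 13 mm farther back than shut.
Start: joints at [-72.863, 17.653, 93.61, -0, 68.738, -3.994], TCP at [0.225, -0.583, 0.304] pointing down, gripper open.
Joint ranges: [-175.34, 175.34], [-45.06, 112.39], [2.9, 150.54], [-68.45, 248.45], [3.09, 151.38], [-168.51, 168.51]. Speed limits (degrees/s): [159.86, 159.86, 180, 180, 180, 180].

## Interface

Orientations are given as a 3x3 rotation matrix whose columns are the frame's x, y, z axes.
In Python, from plant import status, read_camera, ctrl gives the robot as it stands.
- The arm moves only by the shell command python3 -m pendant 'ROWS' [FORCE]. ROWS is JSON, a list of rows, each a list of 7 numbers: the turn, a rotation vector about the world's x, y, z in rad, then the shift along the world's x, y, z in m, then the opening, from 0 (shut) to 1 (fully open). A call has 1 to 5 rows; each row shifts and turns the commanded pose from where the row before left it; what a row does not reach is not made up. A row lasts 1/12 s, in which the tool goes at most 41.7 mm and 7.16 degrees, less where a joint would pass 70% of its speed; a pose out of reach is approached as far as the arm can. A call with a gripper value outside its range is refused whole. The fingers move at their own pace and stop on an object; FORCE is the grip in N (left out, the last holds). Time passes only in rows, so rows that do not move let the fingers close. It gives the time, the measured TCP pose, the force and the opening at its end, in the units of the state.
- status.read_state(): the state, without advancing time (a new reading comes with each control period).
- read_camera(name): name is "scene" or "side" or "wrist"; returns a dict with "pixels" (420x560x3 uint8, blue, green, red), "intrinsics" (3x3 intrinsics, pixels), "R" (3x3) and "t" (3): a world point X has camera coordinates R X + t. Camera axes: x right, y down, z forward; pixel columns grow to the right and rows downward; lengths in m; the calibration is good to about 2 mm. The wrist camera is an equidistant fisheye: a pixel r from the principal point sees the ray r / f radians off the axis. A picture is of the moment at which its call begins. There is no depth.
- ctrl.finish_job(): hands the job in, once; it reports no verdict.
The state is a dict: "time_s": time; "joint_positions": joint angles; "dq": joint speeds; "effort": joint torques, N m; "tcp_pos": TCP position; "orientation": TCP orientation; "force": force on the tool from outside, world axes, zero at the start; "ft_torque": the same for the moment, N m; "opening": opening from 0.0 (shut) to 1.0 (fully open).
Only numpy, scipy, OpenCV 4.12 (cv2) and the standard library are available. Lean on these libraries where they do the work, as an engineer would, in place of code of your own. Each camera call takes 0.05 s, during which the arm holds its last target. There are 200 camera calls.

## Working session

There is one attempt and no reset: what is moved stays moved. The work goes in short steps, Python scripts to look and compute and a shell command to move; the robot and the scene stay as the last step left them, time stands still between calls to the robot, and variables do not carry over. Pictures are saved under pics/ and viewed, about 8 in all and at most 12, crops included, and the job is handed in when it is done.

```bash
mkdir -p pics; ls
python3 - <<'E'
from plant import status, read_camera, ctrl
import cv2, numpy as np
print(status.read_state(), ctrl.tcp_to_tips)
for n in ("scene","side","wrist"):
    c=read_camera(n); cv2.imwrite(f"pics/{n}0.png",c["pixels"]); print(n,c["intrinsics"],c["R"],c["t"])
E
```

```text
pics
{'time_s': 0.0, 'joint_positions': array([-7.28647921e+01,  1.77038489e+01,  9.36887968e+01, -2.95021011e-03,
        6.87376381e+01, -3.99376898e+00]), 'dq': array([-0.10246258, -0.02186786,  0.11254035,  0.10456113,  0.12787132,
       -0.00545723]), 'effort': array([-1.37521743e-03, -4.15253413e+01, -2.76665282e+01, -1.98656808e-04,
        1.01797210e-02,  1.40432493e-05]), 'tcp_pos': array([ 0.22506169, -0.58237391,  0.30266003]), 'orientation': array([[ 9.32764639e-01,  3.60485251e-01, -7.15803187e-04],
       [ 3.60485945e-01, -9.32762147e-01,  2.15880775e-03],
       [ 1.10544236e-04, -2.27169652e-03, -9.99997414e-01]]), 'force': array([-0.37379518,  0.16289051,  0.02663265]), 'ft_torque': array([-0.02696147, -0.0090512 ,  0.02087604]), 'opening': 0.999539723183628} 0.0726
scene [[483.79175871   0.         279.43696021]
 [  0.         483.79175871 217.14766709]
 [  0.           0.           1.        ]] [[ 0.83991456  0.54240636 -0.01840839]
 [ 0.42088062 -0.67239693 -0.60888576]
 [-0.34264125  0.50366429 -0.7930443 ]] [-0.39026847 -0.17844175  1.40124736]
side [[476.12150862   0.         278.16880148]
 [  0.         476.12150862 204.2737435 ]
 [  0.           0.           1.        ]] [[-0.96431591 -0.26467056 -0.00665732]
 [-0.1306135   0.49745612 -0.85759986]
 [ 0.23029316 -0.82612765 -0.5142744 ]] [0.49430771 0.15647364 1.1291981 ]
wrist [[325.1922621    0.         277.04634724]
 [  0.         325.1922621  208.71849791]
 [  0.           0.           1.        ]] [[ 0.36048948 -0.93275911 -0.00278823]
 [-0.89157826 -0.3454494   0.29283598]
 [-0.27410862 -0.10307836 -0.95615863]] [-0.62294645 -0.03821838  0.37952839]
```

View pics/scene0.png

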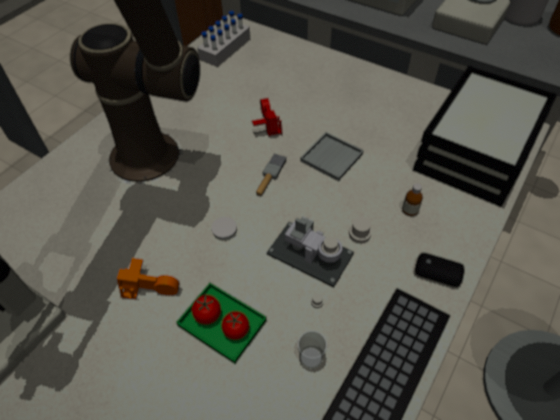

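View pics/side0.png

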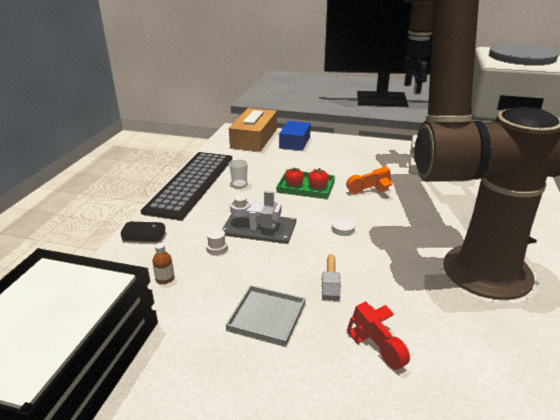

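The scene view shows the mount at about (312,248) with the cast in the cup at (330,243). The steel tray is at (332,156), the big decoy cast at (360,231) and the small one at (317,301). The side view has the mount at (260,222) and the tray at (267,314).

```bash
cat > h.py <<'E'
import numpy as np, cv2
from plant import status, read_camera, ctrl
def ray(c,p):
    K,R,t=c["intrinsics"],c["R"],c["t"]
    d=R.T@np.linalg.inv(K)@np.array([p[0],p[1],1.]); return -R.T@t, d/np.linalg.norm(d)
def plane(c,p,z):
    o,d=ray(c,p); return o+d*(z-o[2])/d[2]
def proj(c,X):
    q=c["intrinsics"]@(c["R"]@np.asarray(X,float)+c["t"]); return q[:2]/q[2]
def tri(c1,p1,c2,p2):
    o1,d1=ray(c1,p1);o2,d2=ray(c2,p2)
    s=np.linalg.lstsq(np.c_[d1,-d2],o2-o1,rcond=None)[0]
    a,b=o1+s[0]*d1,o2+s[1]*d2; return (a+b)/2,np.linalg.norm(a-b)
E
python3 - <<'E'
from h import *
c1,c2=read_camera("scene"),read_camera("side")
a=cv2.resize(c1["pixels"][205:295,255:385],None,fx=6,fy=6,interpolation=cv2.INTER_CUBIC)[:540,:780]
b=cv2.resize(c2["pixels"][180:250,205:305],None,fx=8,fy=8,interpolation=cv2.INTER_CUBIC)
cv2.imwrite("pics/z1.png",a);cv2.imwrite("pics/z2.png",b)
for n,c,box,z,lo,hi in (("mount",c1,(260,205,360,290),.012,30,85),("mount",c2,(215,195,305,250),.012,30,85),("tray",c1,(295,125,370,185),.018,60,135),("tray",c2,(220,280,312,350),.018,60,150)):
    g=cv2.cvtColor(c["pixels"],cv2.COLOR_BGR2GRAY);x0,y0,x1,y1=box
    m=np.zeros_like(g);m[y0:y1,x0:x1]=((g[y0:y1,x0:x1]<hi))*255
    k=max(cv2.findContours(m,0,1)[0],key=cv2.contourArea)
    q=cv2.approxPolyDP(cv2.convexHull(k),4,True)[:,0]
    print(n,q.tolist()); P=np.array([plane(c,p,z) for p in q]);print(P.round(4)[:,:2].tolist())
E
```

```text
mount [[353, 252], [333, 287], [267, 254], [288, 223]]
[[0.6668, 0.0157], [0.6727, -0.0944], [0.4936, -0.1], [0.4867, 0.0063]]
mount [[288, 241], [225, 233], [276, 221]]
[[0.4807, 0.021], [0.6495, 0.0282], [0.5356, -0.0616]]
tray [[369, 125], [369, 184], [295, 184], [295, 125]]
[[0.4991, 0.4376], [0.6033, 0.2279], [0.4353, 0.1232], [0.3122, 0.3223]]
tray [[251, 286], [304, 300], [285, 346], [226, 330]]
[[0.5155, 0.2173], [0.3917, 0.2312], [0.3986, 0.3655], [0.5223, 0.3559]]
```

View pics/z1.png

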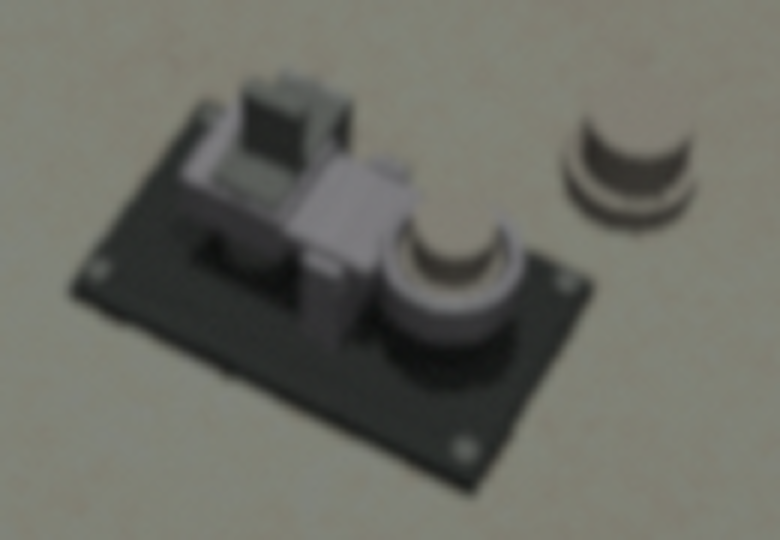

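View pics/z2.png

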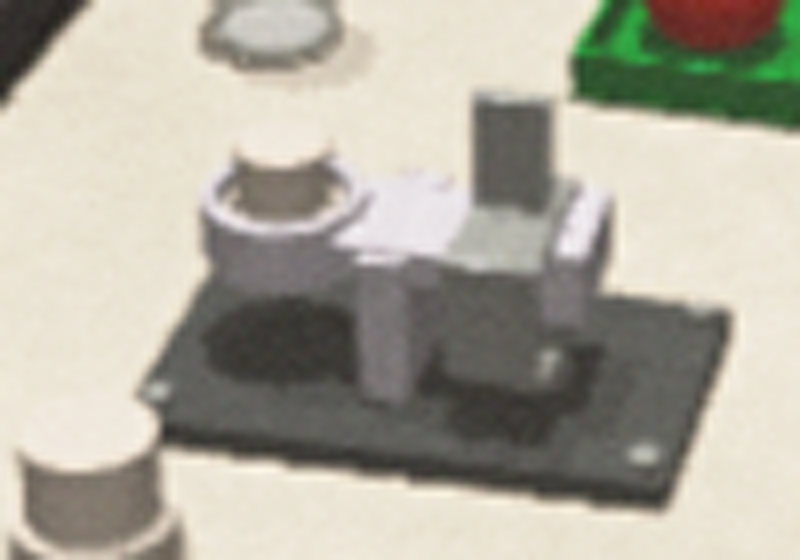

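The zooms show the fin's broad face in the side view, with its top edge at crop (475-550, 96). The cast top there is an ellipse centred at about (284,143), and the cup rim is clear in both views. The plate's yaw is about 3°, with its +x along world +x.

Run:
```python
from h import *
c1,c2=read_camera("scene"),read_camera("side")
s1=lambda u,v:(255+u/6-.4,205+v/6-.4)
s2=lambda u,v:(205+u/8-.45,180+v/8-.45)
p=lambda n,X:print(n,np.round(X,4))
p("cast top side",plane(c2,s2(284,143),.09))
p("fin top side",plane(c2,s2(513,96),.1175))
p("fin foot side L",plane(c2,s2(476,205),.0775)); p("fin foot side R",plane(c2,s2(548,210),.0775))
p("rim side L/R",[plane(c2,s2(203,207),.072),plane(c2,s2(367,207),.072)])
p("rim scene L/R",[plane(c1,s1(382,262),.072),plane(c1,s1(523,255),.072)])
p("fin scene topL",plane(c1,s1(240,85),.1175));p("fin scene topmid",plane(c1,s1(305,95),.1175));p("fin scene topR",plane(c1,s1(350,90),.1175))
p("tray mid",plane(c1,(332,156),.018));p("tray mid side",plane(c2,(267,314),.018))
p("screws side z12",[plane(c2,s2(643,455),.012),plane(c2,s2(157,390),.012),plane(c2,s2(703,308),.012)])
p("screws scene",[plane(c1,s1(98,268),.012),plane(c1,s1(566,280),.012),plane(c1,s1(465,447),.012)])
```

```text
cast top side [ 0.6247 -0.0316  0.09  ]
fin top side [ 0.5465 -0.0342  0.1175]
fin foot side L [ 0.5584 -0.0296  0.0775]
fin foot side R [ 0.5348 -0.0325  0.0775]
rim side L/R [[ 0.6477 -0.0143  0.072 ]
 [ 0.5955 -0.028   0.072 ]]
rim scene L/R [[ 0.6082 -0.0559  0.072 ]
 [ 0.6521 -0.0245  0.072 ]]
fin scene topL [ 0.5356 -0.042   0.1175]
fin scene topmid [ 0.5589 -0.033   0.1175]
fin scene topR [ 0.5722 -0.0219  0.1175]
tray mid [0.4684 0.2674 0.018 ]
tray mid side [0.4563 0.292  0.018 ]
screws side z12 [[ 0.4935  0.0032  0.012 ]
 [ 0.6595  0.008   0.012 ]
 [ 0.4959 -0.0875  0.012 ]]
screws scene [[ 0.4941 -0.0835  0.012 ]
 [ 0.6575  0.0123  0.012 ]
 [ 0.6608 -0.0772  0.012 ]]
```

```bash
P="python3 -m pendant"
python3 -m pendant '[[0,0,-0.053,0.0118,0.0162,0,1],[0,0,-0.053,0.0235,0.0323,0,1],[0,0,-0.053,0.0235,0.0323,0,1],[0,0,-0.053,0.0235,0.0323,0,1],[0,0,-0.053,0.0235,0.0323,0,1]]' >/dev/null
python3 -m pendant '[[0,0,-0.051,0.0235,0.0323,0,1],[0,0,0,0.0235,0.0323,0,1],[0,0,0,0.0235,0.0323,0,1],[0,0,0,0.0235,0.0323,0,1],[0,0,0,0.0235,0.0323,0,1]]' >/dev/null
python3 -m pendant '[[0,0,0,0.0235,0.0323,0,1],[0,0,0,0.0235,0.0323,0,1],[0,0,0,0.0235,0.0323,0,1],[0,0,0,0.0235,0.0323,0,1],[0,0,0,0.0235,0.0323,0,1]]' >/dev/null
python3 -m pendant '[[0,0,0,0.0235,0.0323,0,1],[0,0,0,0.0118,0.0162,0,1],[0,0,0,0,0,0,1]]'
python3 - <<'E'
from h import *
c=read_camera("wrist"); cv2.imwrite("pics/w1.png",c["pixels"]); s=status.read_state(); print(s["tcp_pos"],s["orientation"].round(4),s["time_s"]); import pickle; pickle.dump(c,open("w1.pkl","wb"))
E
```

```text
time_s: 1.85
tcp_pos: [0.6036, -0.0622, 0.304]
orientation: [[0.998, 0.057, 0.002], [0.057, -0.998, 0.002], [0.002, -0.001, -1.0]]
force: [0.3, -0.3, -0.3]
opening: 0.998
[ 0.60230695 -0.06409506  0.30375597] [[ 9.984e-01  5.660e-02  1.000e-04]
 [ 5.660e-02 -9.984e-01 -1.000e-04]
 [ 1.000e-04  1.000e-04 -1.000e+00]] 1.9
```

View pics/w1.png

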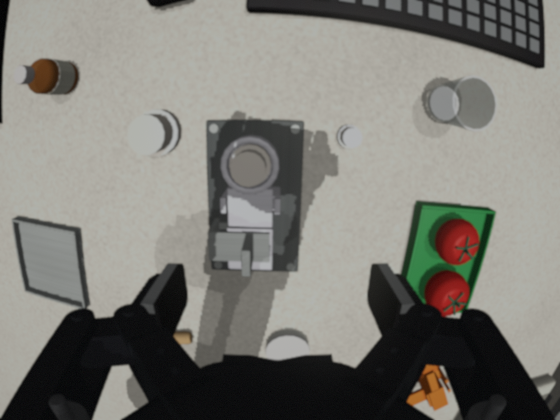

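The wrist view shows the cup with the cast at (250,164), the fin near (246,260), and the plate with corners (208,122), (303,122), (298,270) and (208,270). The tray corners are (13,218), (80,229), (89,306) and (25,291).

```bash
cat >> h.py <<'E'
def wplane(c,p,z):
    K,R,t=c["intrinsics"],c["R"],c["t"]; v=np.array([p[0]-K[0,2],p[1]-K[1,2]])/K[0,0]; r=np.linalg.norm(v)
    d=R.T@np.array([*(v/r*np.sin(r)),np.cos(r)]); o=-R.T@t; return o+d*(z-o[2])/d[2]
E
python3 - <<'E'
from h import *; import pickle
c=pickle.load(open("w1.pkl","rb")); im=c["pixels"]
p=lambda n,X:print(n,np.round(X,4).tolist())
g=cv2.cvtColor(im,cv2.COLOR_BGR2GRAY)
ci=cv2.HoughCircles(cv2.GaussianBlur(g,(3,3),0)[110:220,190:310],cv2.HOUGH_GRADIENT,1,3,param1=80,param2=14,minRadius=12,maxRadius=34)
for u,v,r in (ci[0][:6] if ci is not None else []): 
    u+=190;v+=110; z=.09 if r<23 else .072; p(f"circ {u} {v} r{r} z{z}",[wplane(c,(u,v),z)[:2],wplane(c,(u+r,v),z)[:2]])
p("rim",wplane(c,(250,163),.072)[:2])
for q in ((208,122),(303,122),(298,270),(208,270)): p("plate",wplane(c,q,.012)[:2])
T=[wplane(c,q,.018)[:2] for q in ((13,218),(80,229),(89,306),(25,291))]; p("tray",T);p("mean",np.mean(T,0))
b=np.hstack([cv2.resize(im[130:290,190:310],None,fx=3.7,fy=3.7,interpolation=2)]); 
cv2.imwrite("pics/w1z.png",b)
E
```

```text
circ 249.5 165.5 r20.299999237060547 z0.09 [[0.63, -0.0353], [0.6309, -0.0532]]
circ 246.5 163.5 r26.600000381469727 z0.072 [[0.6287, -0.031], [0.63, -0.0559]]
circ 247.5 168.5 r20.200000762939453 z0.09 [[0.6272, -0.0336], [0.6281, -0.0515]]
circ 240.5 168.5 r29.0 z0.072 [[0.6236, -0.0255], [0.6251, -0.0528]]
circ 240.5 177.5 r27.899999618530273 z0.072 [[0.615, -0.0258], [0.6164, -0.0522]]
circ 255.5 166.5 r23.200000762939453 z0.072 [[0.6263, -0.0396], [0.6275, -0.0613]]
rim [0.6293, -0.0343]
plate [0.6644, 0.0197]
plate [0.6692, -0.0859]
plate [0.4893, -0.0939]
plate [0.4815, 0.0198]
tray [[0.532, 0.3332], [0.5259, 0.1991], [0.401, 0.2098], [0.4029, 0.3462]]
mean [0.4654, 0.2721]
```

View pics/w1z.png

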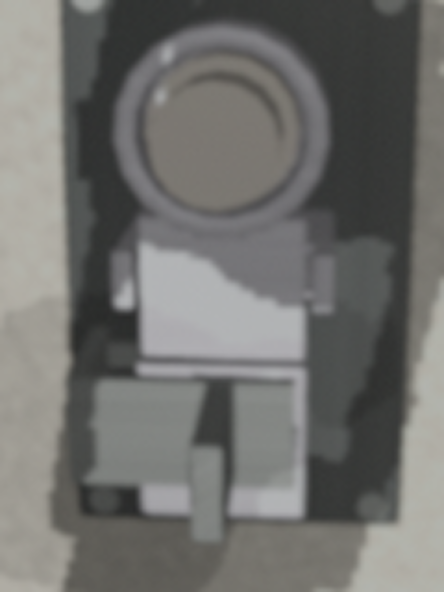

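The crop shows the fin top centred at about (206,493), the rim at (221,131) and the cast top at (214,143). The latch plate sticks out on the left (+y), as expected.

```bash
python3 -m pendant '[[0,0,0,0.012,0.016,-0.02,1],[0,0,0,0.012,0.017,-0.03,1],[0,0,0,0,0,-0.03,1],[0,0,0,0,0,0,1],[0,0,0,0,0,0,1]]'
python3 - <<'E'
from h import *; import pickle
c=pickle.load(open("w1.pkl","rb"))
print(wplane(c,(245.7,263.2),.1175),wplane(c,(245.7,251),.1175),wplane(c,(245.7,276),.1175))
c=read_camera("wrist"); cv2.imwrite("pics/w2.png",c["pixels"]); pickle.dump(c,open("w2.pkl","wb"))
g=cv2.GaussianBlur(cv2.cvtColor(c["pixels"],cv2.COLOR_BGR2GRAY),(3,3),0)
u,v=290,150
ci=cv2.HoughCircles(g,cv2.HOUGH_GRADIENT,1,5,param1=80,param2=20,minRadius=18,maxRadius=50)
for q in (ci[0][:6] if ci is not None else []): print(q,wplane(c,q[:2],.09)[:2],wplane(c,q[:2],.072)[:2])
print(status.read_state()["tcp_pos"])
E
```

```text
time_s: 2.32
tcp_pos: [0.6232, -0.0339, 0.2217]
orientation: [[0.999, 0.052, -0.006], [0.052, -0.999, 0.0], [-0.006, -0.0, -1.0]]
force: [0.1, -0.1, 0.7]
opening: 1.001
[ 0.54826323 -0.03682246  0.1175    ] [ 0.5601063  -0.03658074  0.1175    ] [ 0.53534695 -0.03705753  0.1175    ]
[277.5 210.5  31. ] [ 0.63382377 -0.03302555] [ 0.62808049 -0.03333231]
[278.5 204.5  37.9] [ 0.63791175 -0.03345648] [ 0.63253491 -0.03380186]
[502.5 277.5  29.2] [ 0.58327855 -0.229421  ] [ 0.57300451 -0.2473322 ]
[152.5 157.5  31. ] [0.66576234 0.05036181] [0.66288197 0.05752971]
[272.5 209.5  26.6] [ 0.63433326 -0.02975597] [ 0.62863565 -0.02976965]
[273.5 215.5  33.8] [ 0.63027206 -0.0306023 ] [ 0.62421042 -0.03069184]
[ 0.62479271 -0.03425294  0.22403963]
```

View pics/w2.png

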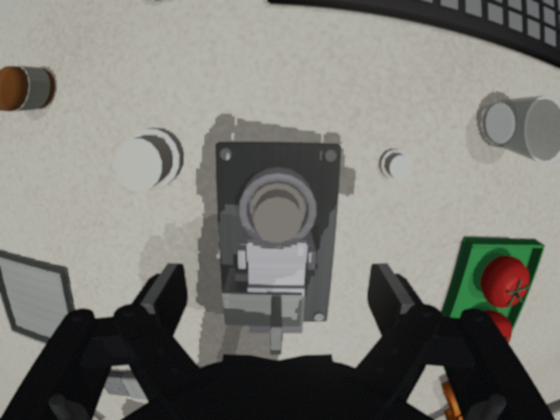

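The view shows the cup rim at (278,207) and the cast top at (278,217), midway between the fingers. Next I descend, close on the head and check.

```bash
python3 -m pendant '[[0,0,0,0.002,0,-0.025,1],[0,0,0,0,0,-0.025,1],[0,0,0,0,0,-0.016,1],[0,0,0,0,0,-0.008,1],[0,0,0,0,0,0,1]]' 25
python3 -m pendant '[[0,0,0,0,0,0,0],[0,0,0,0,0,0,0],[0,0,0,0,0,0,0],[0,0,0,0,0,0,0],[0,0,0,0,0,0,0]]' 25
python3 -m pendant '[[0,0,0,0,0,0,0],[0,0,0,0,0,0,0],[0,0,0,0,0,0,0],[0,0,0,0,0,0,0],[0,0,0,0,0,0,0]]' 25
```

```text
time_s: 2.78
tcp_pos: [0.627, -0.034, 0.15]
orientation: [[0.999, 0.052, -0.001], [0.052, -0.999, -0.0], [-0.001, 0.0, -1.0]]
force: [0.0, 0.7, 0.4]
opening: 0.998
time_s: 3.2
tcp_pos: [0.6283, -0.0332, 0.1512]
orientation: [[0.999, 0.053, 0.003], [0.053, -0.999, -0.0], [0.003, 0.001, -1.0]]
force: [-0.6, -0.5, 2.4]
opening: 0.361
time_s: 3.62
tcp_pos: [0.6285, -0.0332, 0.1508]
orientation: [[0.999, 0.053, 0.003], [0.053, -0.999, -0.0], [0.003, 0.0, -1.0]]
force: [2.8, 0.3, 5.4]
opening: 0.356
```

```bash
python3 -m pendant '[[0,0,0,0,0,0.004,0],[0,0,0,0,0,0.008,0],[0,0,0,0,0,0.012,0],[0,0,0,0,0,0.02,0],[0,0,0,0,0,0.02,0]]'
python3 -m pendant '[[0,0,0,-0.008,0.015,0,0],[0,0,0,-0.016,0.030,0,0],[0,0,0,-0.016,0.030,0,0],[0,0,0,-0.016,0.030,0,0],[0,0,0,-0.016,0.030,0,0]]'
python3 -m pendant '[[0,0,0,-0.016,0.030,0,0],[0,0,0,-0.016,0.030,0,0],[0,0,0,-0.016,0.030,0,0],[0,0,0,-0.016,0.030,0,0],[0,0,0,-0.016,0.030,0,0]]'
python3 -m pendant '[[0,0,0,-0.009,0.018,0,0],[0,0,0,0,0,0,0],[0,0,0,0,0,0,0]]'
python3 - <<'E'
from h import *; import pickle
c=read_camera("wrist"); cv2.imwrite("pics/w3.png",c["pixels"]); pickle.dump(c,open("w3.pkl","wb"))
s=read_camera("side")["pixels"];cv2.imwrite("pics/s3.png",np.hstack([c["pixels"][:,100:480],s[60:,60:440].copy() if 0 else cv2.copyMakeBorder(s[60:,60:440],0,60,0,0,0)]))
print(status.read_state()["tcp_pos"],status.read_state()["opening"])
E
```

```text
time_s: 4.03
tcp_pos: [0.6257, -0.0329, 0.2135]
orientation: [[0.999, 0.053, -0.005], [0.053, -0.999, 0.001], [-0.005, -0.001, -1.0]]
force: [-0.0, 1.0, 0.0]
opening: 0.36
time_s: 4.45
tcp_pos: [0.5526, 0.1036, 0.213]
orientation: [[0.999, 0.052, -0.003], [0.052, -0.999, 0.0], [-0.003, -0.0, -1.0]]
force: [-0.0, 0.6, -1.3]
opening: 0.356
time_s: 4.87
tcp_pos: [0.4724, 0.2533, 0.2131]
orientation: [[0.999, 0.053, -0.003], [0.053, -0.999, -0.001], [-0.003, 0.001, -1.0]]
force: [0.1, 0.6, -0.6]
opening: 0.36
time_s: 5.12
tcp_pos: [0.4642, 0.2708, 0.2132]
orientation: [[0.998, 0.056, -0.002], [0.056, -0.998, -0.001], [-0.002, 0.001, -1.0]]
force: [0.0, 0.2, -1.3]
opening: 0.359
[0.46561875 0.26950652 0.21338168] 0.36241777739859926
```

View pics/s3.png

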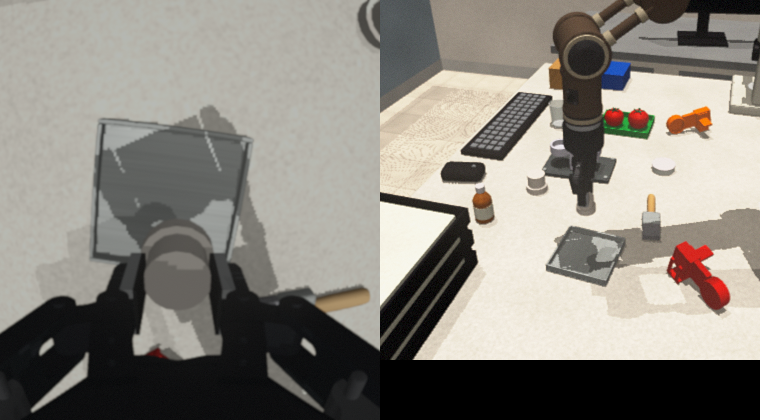

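The cast is held upright. The tray corners in the wrist view are (200,120), (352,138), (330,262) and (193,258).

Run:
```python
from h import *; import pickle
c=pickle.load(open("w3.pkl","rb"))
T=np.array([wplane(c,q,.018)[:2] for q in ((200,120),(352,138),(330,262),(193,258))]);print(T.round(3).tolist(),T.mean(0))
s=read_camera("side")
print("tool tip side",proj(s,(.465,.27,.14)))
for q in ((194.5+0,0),): pass
P=[plane(s,(u-380+60,v+60),.018)[:2] for u,v in ((575,228),(626,236),(607,284),(547,270))];print(np.round(P,3).tolist(),np.mean(P,0))
```

```text
[[0.529, 0.338], [0.521, 0.213], [0.409, 0.22], [0.405, 0.346]] [0.46617267 0.27897503]
tool tip side [264.76770034 259.91088241]
[[0.505, 0.221], [0.39, 0.218], [0.396, 0.36], [0.52, 0.355]] [0.45292096 0.28857097]
```

```bash
python3 -m pendant '[[0,0,0,0,0.007,-0.02,0],[0,0,0,0,0,-0.03,0],[0,0,0,0,0,-0.03,0],[0,0,0,0,0,-0.02,0],[0,0,0,0,0,-0.008,0]]'
python3 -m pendant '[[0,0,0,0,0,0,0],[0,0,0,0,0,-0.002,0],[0,0,0,0,0,0,0]]'
python3 -m pendant '[[0,0,0,0,0,-0.002,0],[0,0,0,0,0,0,0]]'
```

```text
time_s: 5.68
tcp_pos: [0.4646, 0.2745, 0.1024]
orientation: [[0.999, 0.051, -0.006], [0.051, -0.999, -0.003], [-0.006, 0.003, -1.0]]
force: [-0.7, -0.5, -0.1]
opening: 0.361
time_s: 5.93
tcp_pos: [0.4677, 0.277, 0.1051]
orientation: [[0.999, 0.052, 0.002], [0.052, -0.999, 0.001], [0.002, -0.001, -1.0]]
force: [0.1, -0.9, -0.9]
opening: 0.361
time_s: 6.1
tcp_pos: [0.4673, 0.2773, 0.1031]
orientation: [[0.999, 0.053, 0.002], [0.053, -0.999, 0.001], [0.002, -0.001, -1.0]]
force: [-0.4, 0.0, -0.2]
opening: 0.357
```

```bash
python3 -m pendant '[[0,0,0,0,0,-0.002,0],[0,0,0,0,0,0,0]]' | grep -E "tcp|force"
python3 -m pendant '[[0,0,0,0,0,-0.001,0],[0,0,0,0,0,0,0]]'| grep -E "tcp|force"
python3 -m pendant '[[0,0,0,0,0,-0.001,0],[0,0,0,0,0,0,0]]'| grep -E "tcp|force"
```

```text
tcp_pos: [0.4666, 0.2771, 0.1003]
force: [-0.8, -0.1, -0.8]
tcp_pos: [0.4666, 0.2771, 0.0994]
force: [-0.8, -0.6, 3.5]
tcp_pos: [0.4667, 0.2772, 0.0993]
force: [-3.2, -1.0, 9.7]
```

```bash
python3 -m pendant '[[0,0,0,0,0,0.001,0],[0,0,0,0,0,0,0.45],[0,0,0,0,0,0,0.55],[0,0,0,0,0,0,0.65],[0,0,0,0,0,0,0.65]]'
python3 -m pendant '[[0,0,0,0,0,0.01,0.65],[0,0,0,0,0,0.03,0.65],[0,0,0,0,0,0.04,0.65],[0,0,0,0,0,0.04,0.65],[0,0,0,0,0,0,0.65]]'
python3 - <<'E'
from h import *; import pickle
c=read_camera("wrist"); pickle.dump(c,open("w4.pkl","wb"))
s=read_camera("side")["pixels"];cv2.imwrite("pics/s4.png",np.hstack([c["pixels"][:,100:480],cv2.resize(s[150:360,180:370],(380,420),interpolation=2)]))
E
```

```text
time_s: 7.02
tcp_pos: [0.4663, 0.2768, 0.0986]
orientation: [[0.999, 0.053, -0.0], [0.053, -0.999, -0.0], [-0.0, 0.0, -1.0]]
force: [-0.3, 0.0, 0.0]
opening: 0.648
time_s: 7.43
tcp_pos: [0.4714, 0.2794, 0.2282]
orientation: [[0.998, 0.053, 0.015], [0.053, -0.999, 0.007], [0.015, -0.007, -1.0]]
force: [1.2, 0.7, 1.1]
opening: 0.652
```

View pics/s4.png

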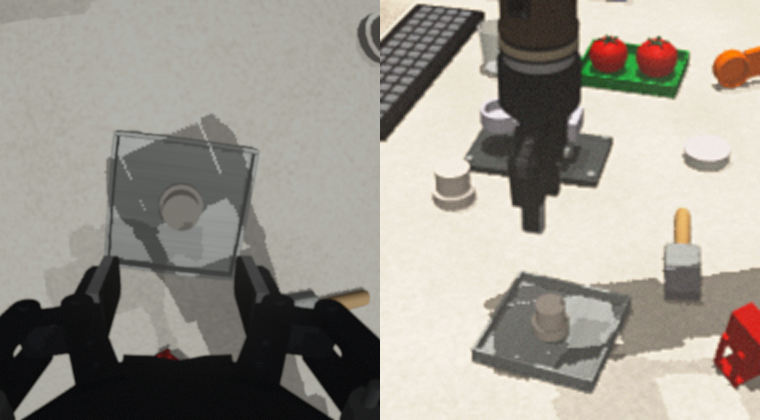

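The cast stands upright near the tray's centre, at (180,207) in the wrist half. Next I go above the fin.

```bash
python3 -m pendant '[[0,0,0,0.005,-0.017,0.005,0.65],[0,0,0,0.009,-0.0345,0,0.65],[0,0,0,0.009,-0.0345,0,0.65],[0,0,0,0.009,-0.0345,0,0.65],[0,0,0,0.009,-0.0345,0,0.65]]' >/dev/null
python3 -m pendant '[[0,0,0,0.009,-0.0345,0,0.65],[0,0,0,0.009,-0.0345,0,0.65],[0,0,0,0.009,-0.0345,0,0.65],[0,0,0,0.009,-0.0345,0,0.65],[0,0,0,0.0045,-0.02,0,0.65]]' >/dev/null
python3 -m pendant '[[0,0,0,0,0,0,0.65],[0,0,0,0,0,0,0.65],[0,0,0,0,0,0,0.65]]'
python3 - <<'E'
from h import *; import pickle
c=read_camera("side"); s=status.read_state();print(s["tcp_pos"])
print(proj(c,(.548,-.036,.1175)),proj(c,s["tcp_pos"]-[0,0,.0726]))
c=read_camera("wrist");cv2.imwrite("pics/w5.png",c["pixels"]);pickle.dump(c,open("w5.pkl","wb"))
E
```

```text
time_s: 8.62
tcp_pos: [0.5466, -0.0356, 0.2224]
orientation: [[0.999, 0.052, -0.003], [0.052, -0.999, 0.001], [-0.003, -0.001, -1.0]]
force: [-0.2, 0.3, -0.4]
opening: 0.649
[ 0.54678511 -0.03508267  0.22266719]
[268.29754827 191.14176641] [268.43293204 180.17287674]
```

```bash
python3 -m pendant '[[0,0,0,0.001,-0.001,-0.02,0.65],[0,0,0,0,0,-0.02,0.65],[0,0,0,0,0,-0.018,0.65],[0,0,0,0,0,-0.010,0.65],[0,0,0,0,0,0,0.65]]' 20
python3 -m pendant '[[0,0,0,0,0,0,0.4],[0,0,0,0,0,0,0.3],[0,0,0,0,0,0,0.2],[0,0,0,0,0,0,0.1],[0,0,0,0,0,0,0]]' 20
python3 -m pendant '[[0,0,0,0,0,0,0],[0,0,0,0,0,0,0],[0,0,0,0,0,0,0],[0,0,0,0,0,0,0]]' 20
python3 -m pendant '[[0,0,0,0,0,0,0],[0,0,0,0,0,0,0],[0,0,0,0,0,0,0],[0,0,0,0,0,0,0]]' 90
```

```text
time_s: 9.13
tcp_pos: [0.5466, -0.0357, 0.1532]
orientation: [[0.998, 0.054, -0.006], [0.054, -0.999, 0.001], [-0.006, -0.001, -1.0]]
force: [-0.9, -0.7, -0.4]
opening: 0.65
time_s: 9.55
tcp_pos: [0.5497, -0.0371, 0.1571]
orientation: [[0.999, 0.053, 0.002], [0.053, -0.999, 0.0], [0.002, 0.0, -1.0]]
force: [-0.1, -0.5, 2.1]
opening: 0.091
time_s: 9.88
tcp_pos: [0.5497, -0.0371, 0.1571]
orientation: [[0.999, 0.052, 0.002], [0.052, -0.999, 0.0], [0.002, 0.0, -1.0]]
force: [-0.9, 1.0, 5.7]
opening: 0.088
time_s: 10.22
tcp_pos: [0.5497, -0.0371, 0.1572]
orientation: [[0.999, 0.053, 0.002], [0.053, -0.999, 0.0], [0.002, 0.0, -1.0]]
force: [-1.8, 0.8, 7.2]
opening: 0.083
```

```bash
python3 -m pendant '[[0,0,0,0,0.004,0,0],[0,0,0,0,0.004,0,0],[0,0,0,-0.001,0.004,0,0],[0,0,0,0,0,0,0],[0,0,0,0,0,0,0]]'
python3 -m pendant '[[0,0,0,0,0.003,0,0],[0,0,0,0,0.003,0,0],[0,0,0,0,0,0,0],[0,0,0,0,0,0,0]]'
python3 -m pendant '[[0,0,0,0,0.001,0,0],[0,0,0,0,0,0,0],[0,0,0,0,0,0,0]]' | grep -E "tcp|force"
python3 -m pendant '[[0,0,0,0,0.001,0,0],[0,0,0,0,0,0,0],[0,0,0,0,0,0,0]]' | grep -E "tcp|force"
```

```text
time_s: 10.63
tcp_pos: [0.5491, -0.0263, 0.1572]
orientation: [[0.999, 0.054, 0.003], [0.054, -0.999, -0.003], [0.003, 0.003, -1.0]]
force: [-1.3, -3.6, 5.4]
opening: 0.081
time_s: 10.97
tcp_pos: [0.5489, -0.0206, 0.1572]
orientation: [[0.999, 0.054, 0.002], [0.054, -0.999, -0.003], [0.002, 0.003, -1.0]]
force: [0.3, -5.7, 6.6]
opening: 0.076
tcp_pos: [0.5488, -0.0197, 0.1571]
force: [-0.8, -5.0, 5.7]
tcp_pos: [0.5488, -0.0188, 0.1571]
force: [-1.5, -4.5, 6.4]
```

```bash
python3 -m pendant '[[0,0,0,0,0.001,0,0],[0,0,0,0,0,0,0],[0,0,0,0,0,0,0]]' | grep -E "tcp|force"
python3 -m pendant '[[0,0,0,0,0.001,0,0],[0,0,0,0,0,0,0],[0,0,0,0,0,0,0]]' | grep -E "tcp|force"
python3 -m pendant '[[0,0,0,0,0.0005,0,0],[0,0,0,0,0,0,0],[0,0,0,0,0,0,0]]' | grep -E "tcp|force|open"
```

```text
tcp_pos: [0.5488, -0.0178, 0.1572]
force: [-0.1, -5.0, 7.1]
tcp_pos: [0.5488, -0.0168, 0.1572]
force: [-1.8, -4.2, 6.8]
tcp_pos: [0.5487, -0.0164, 0.1571]
force: [-1.3, -5.8, 6.2]
opening: 0.079
```

```bash
python3 -m pendant '[[0,0,0,0,0.0007,0,0],[0,0,0,0,0,0,0],[0,0,0,0,0,0,0]]' | grep -E "tcp|force"
python3 -m pendant '[[0,0,0,0,0.0007,0,0],[0,0,0,0,0,0,0],[0,0,0,0,0,0,0]]' | grep -E "tcp|force"
python3 -m pendant '[[0,0,0,0,0,0,0],[0,0,0,0,0,0,0]]' | grep -E "tcp|force|open"
```

```text
tcp_pos: [0.5488, -0.0159, 0.1571]
force: [-0.9, -6.0, 5.9]
tcp_pos: [0.5488, -0.0152, 0.1571]
force: [-0.9, -5.8, 6.5]
tcp_pos: [0.5489, -0.0152, 0.1571]
force: [-1.8, -5.8, 6.3]
opening: 0.081
```

Run:
```python
from h import *; import pickle
c=read_camera("scene"); s=read_camera("side")
cv2.imwrite("pics/s6.png",np.hstack([cv2.resize(c["pixels"][190:290,260:360],(400,400),interpolation=2),cv2.resize(s["pixels"][160:250,210:300],(400,400),interpolation=2)]))
```

```text
(no output)
```

View pics/s6.png

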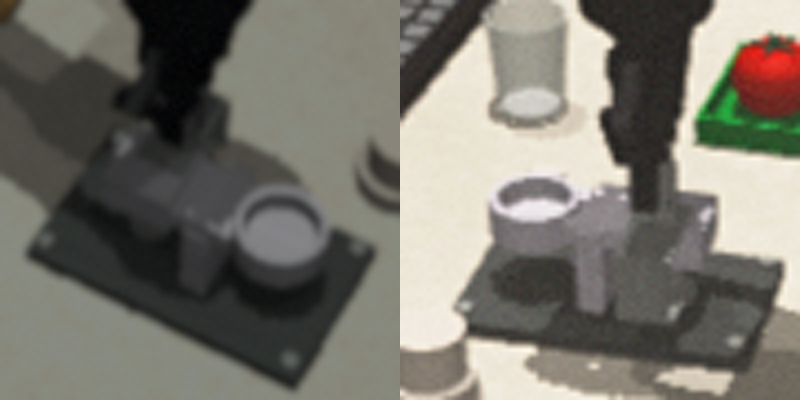

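The holder is still seated, and the fin and its plate are displaced toward +y (lower right of the tool in the side half). I pull slightly more to feel for the stop.

```bash
python3 -m pendant '[[0,0,0,0,0.0007,0,0],[0,0,0,0,0,0,0],[0,0,0,0,0,0,0]]' | grep -E "tcp|force"
python3 -m pendant '[[0,0,0,0,0.0007,0,0],[0,0,0,0,0,0,0],[0,0,0,0,0,0,0]]' | grep -E "tcp|force|open"
python3 - <<'E'
from h import *
s=status.read_state();print(s["ft_torque"],s["orientation"].round(4))
E
```

```text
tcp_pos: [0.5489, -0.0145, 0.1571]
force: [-1.5, -6.2, 6.3]
tcp_pos: [0.5489, -0.0142, 0.1571]
force: [-0.9, -6.2, 5.5]
opening: 0.077
[-1.38836439  0.0408493  -0.22033056] [[ 0.9986  0.0536  0.0026]
 [ 0.0536 -0.9986 -0.0046]
 [ 0.0023  0.0047 -1.    ]]
```

```bash
python3 -m pendant '[[0,0,0,0,0,0.002,0],[0,0,0,0,0,0.002,0],[0,0,0,0,0,0,0]]' 110 | grep -E "tcp|force"
python3 -m pendant '[[0,0,0,0,0,0.002,0],[0,0,0,0,0,0.002,0],[0,0,0,0,0,0,0]]' | grep -E "tcp|force|open"
```

```text
tcp_pos: [0.548, -0.0142, 0.1591]
force: [1.9, -7.0, -4.0]
tcp_pos: [0.5476, -0.0142, 0.1624]
force: [2.6, -7.2, -6.7]
opening: 0.074
```

```bash
python3 -m pendant '[[0,0,0,0,0,0.002,0],[0,0,0,0,0,0.002,0],[0,0,0,0,0,0.002,0],[0,0,0,0,0,0,0]]' | grep -E "tcp|force"
python3 -m pendant '[[0,0,0,0,0,0.003,0],[0,0,0,0,0,0.003,0],[0,0,0,0,0,0.003,0],[0,0,0,0,0,0,0]]' | grep -E "tcp|force|open"
python3 -m pendant '[[0,0,0,0,0,0.003,0],[0,0,0,0,0,0.003,0],[0,0,0,0,0,0.003,0],[0,0,0,0,0,0,0]]' | grep -E "tcp|force|open"
```

```text
tcp_pos: [0.5469, -0.0141, 0.1681]
force: [1.1, -6.4, -6.6]
tcp_pos: [0.5475, -0.0114, 0.1786]
force: [0.4, 0.6, -3.9]
opening: 0.078
tcp_pos: [0.5483, -0.0115, 0.1886]
force: [-0.3, -0.5, -4.1]
opening: 0.069
```

```bash
python3 -m pendant '[[0,0,0,0,0,0.008,0],[0,0,0,0,0,0.015,0],[0,0,0,0,0,0.02,0],[0,0,0,0,0,0.016,0],[0,0,0,0,0,0.008,0]]' | grep -E "tcp|force"
python3 -m pendant '[[0,0,0,0,-0.006,0,0],[0,0,0,0.001,-0.009,0,0],[0,0,0,0,-0.007,0,0],[0,0,0,0,-0.003,0,0],[0,0,0,0,0,0,0]]'
python3 -m pendant '[[0,0,0,0,0,0,0],[0,0,0,0,0,0,0],[0,0,0,0,0,0,0]]'
python3 - <<'E'
from h import *; import pickle
c=read_camera("scene"); s=read_camera("side"); pickle.dump((c,s),open("s7.pkl","wb"))
cv2.imwrite("pics/s7.png",np.hstack([cv2.resize(c["pixels"][150:290,245:385],(400,400),interpolation=2),cv2.resize(s["pixels"][110:250,190:330],(400,400),interpolation=2)]))
E
```

```text
tcp_pos: [0.5491, -0.0118, 0.2578]
force: [0.7, -0.7, -4.1]
time_s: 15.82
tcp_pos: [0.5481, -0.0379, 0.2535]
orientation: [[0.999, 0.051, -0.003], [0.051, -0.999, 0.0], [-0.003, -0.0, -1.0]]
force: [0.5, 0.5, -4.0]
opening: 0.073
time_s: 16.07
tcp_pos: [0.5487, -0.0366, 0.2545]
orientation: [[0.999, 0.053, -0.001], [0.053, -0.999, 0.0], [-0.001, -0.0, -1.0]]
force: [-0.1, 0.7, -3.6]
opening: 0.074
```

View pics/s7.png

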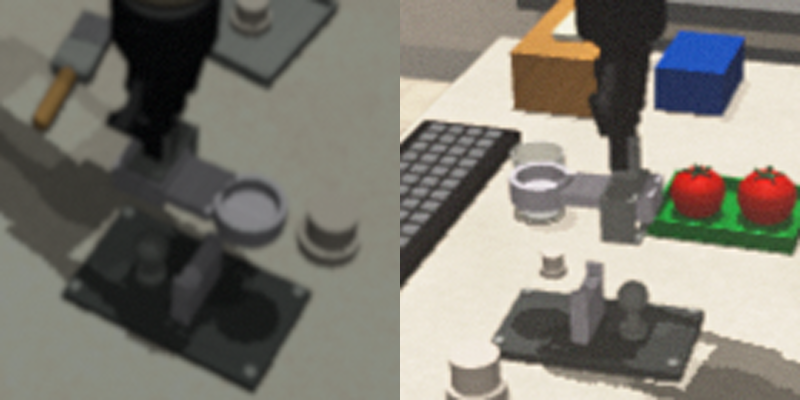

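The holder is clear of the ball, held and roughly level above the mount. The cup rim is at (250,203) in the scene crop and (541,183) in the side crop. I triangulate it to check level and position.

Run:
```python
from h import *; import pickle
c,s=pickle.load(open("s7.pkl","rb"))
print("rim",tri(c,(245+250*.35,150+204*.35),s,(190+141*.35,110+183*.35)))
print("housing? expected rim px scene/side crop", (proj(c,(.627,-.0335,.170))-[245,150])/.35,(proj(s,(.627,-.0335,.170))-[190,110])/.35+[400,0])
print("expected ball pos crop",(proj(s,(.5415,-.038,.052))-[190,110])/.35+[400,0],(proj(c,(.5415,-.038,.052))-[245,150])/.35)
```

```text
rim (array([ 0.62419292, -0.03198529,  0.15887791]), np.float64(0.0018530143970196477))
housing? expected rim px scene/side crop [252.09478766 197.81533595] [536.94569545 170.8692061 ]
expected ball pos crop [632.28413456 293.40091887] [149.80946654 243.72033133]
```

Run:
```python
from h import *
c,s=read_camera("scene"),read_camera("side")
print(status.read_state()["tcp_pos"])
R=np.array([[.9986,-.052,0],[.052,.9986,0],[0,0,1]])
for nm,dx in (("start",0),("now",.098)):
  for n,X in (("rimc",(.085,0,.02)),("cupbotL",(.113,0,-.0)),("housTop -x+y",(-.0225,.0225,.021)),("housTop -x-y",(-.0225,-.0225,.021)),("housbot -x+y",(-.0225,.0225,-.005))):
    W=R@np.array(X)+[.542,-.038,.052+dx]; p=proj(s,W); q=proj(c,W); print(nm,n,"side z2crop",((p-[205,180])*8).round(0) if dx==0 else ((p-[205,145])*8).round(0), "scene z1crop",((q-[255,205])*6).round(0) if dx==0 else ((q-[255,180])*6).round(0))
a=cv2.resize(s["pixels"][145:215,205:305],None,fx=5,fy=5,interpolation=2);b=cv2.resize(c["pixels"][180:250,255:355],None,fx=3,fy=3,interpolation=2)
cv2.imwrite("pics/f.png",np.hstack([a,cv2.copyMakeBorder(b,0,140,0,0,0)]))
```

```text
[ 0.54892111 -0.03656983  0.25487143]
start rimc side z2crop [279. 183.] scene z1crop [451. 240.]
start cupbotL side z2crop [201. 225.] scene z1crop [513. 299.]
start housTop -x+y side z2crop [580. 250.] scene z1crop [234.  89.]
start housTop -x-y side z2crop [610. 180.] scene z1crop [178. 169.]
start housbot -x+y side z2crop [581. 318.] scene z1crop [233. 128.]
now rimc side z2crop [264. 198.] scene z1crop [469. 235.]
now cupbotL side z2crop [184. 246.] scene z1crop [535. 299.]
now housTop -x+y side z2crop [578. 260.] scene z1crop [235.  80.]
now housTop -x-y side z2crop [608. 195.] scene z1crop [175. 163.]
now housbot -x+y side z2crop [579. 333.] scene z1crop [235. 124.]
```

View pics/f.png

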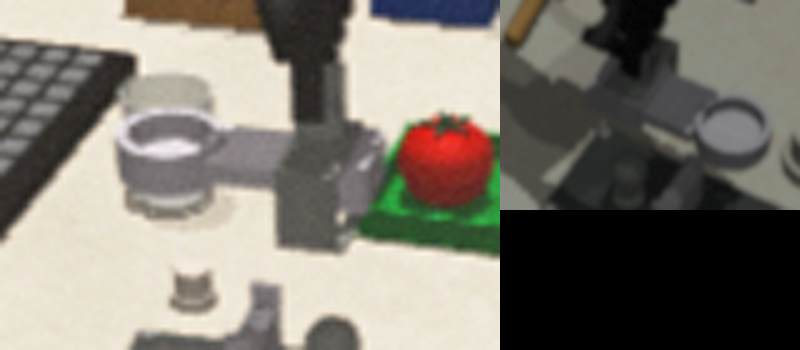

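The final view shows the holder level. The cup rim at (168,130) and the housing corner at (383,128) in the 5x side crop are both offset equally, by about (3,6), from the level prediction. That means no tilt, only a holder 2–3 mm low, so I raise it slightly, let it settle and hand in.

```bash
python3 -m pendant '[[0,0,0,0,0,0.002,0],[0,0,0,0,0,0.002,0],[0,0,0,0,0,0,0],[0,0,0,0,0,0,0],[0,0,0,0,0,0,0]]' >/dev/null
python3 -m pendant '[[0,0,0,0,0,0,0],[0,0,0,0,0,0,0],[0,0,0,0,0,0,0],[0,0,0,0,0,0,0],[0,0,0,0,0,0,0]]'
python3 -m pendant '[[0,0,0,0,0,0,0],[0,0,0,0,0,0,0],[0,0,0,0,0,0,0],[0,0,0,0,0,0,0],[0,0,0,0,0,0,0]]'
python3 - <<'E'
from h import *
s=status.read_state(); print(s["tcp_pos"],s["force"],abs(s["dq"]).max()); print(ctrl.finish_job())
E
```

```text
time_s: 17.1
tcp_pos: [0.5489, -0.0368, 0.2588]
orientation: [[0.999, 0.053, -0.0], [0.053, -0.999, 0.0], [-0.0, -0.0, -1.0]]
force: [0.3, 0.7, -3.8]
opening: 0.077
time_s: 17.52
tcp_pos: [0.5489, -0.0368, 0.2589]
orientation: [[0.999, 0.053, -0.0], [0.053, -0.999, -0.0], [-0.0, 0.0, -1.0]]
force: [0.3, -1.3, -4.1]
opening: 0.077
[ 0.54886595 -0.03678825  0.25885861] [ 0.2996062  -1.29102277 -4.10085044] 0.11977084723294976
the job is handed in; nothing more can be done
None
```

I set the cast upright near the middle of the steel tray. I then pulled the latch by its fin, lifted the holder off the ball, and handed the job in at about 17.5 s with the holder still in the gripper.

**Latch pull:** The fin moved about 23 mm, and the resisting force levelled off at about 6 N. I never felt a sharp stop. During the lift the sideways force dropped to zero, as it should when the latch clears the ball and shuts.

**Final pose:** The arm was still and held about 4 N, roughly the holder's weight. The gripper was 102 mm above where it took the fin, at nearly the same x and y, so the holder is back over its mount.

**Checks that disagreed:**
- **Holder height and tilt:** A rough two-view measurement put the cup rim about 11 mm lower than expected. A finer comparison in the side view put the rim and the housing both about 3 mm low by the same amount, so the holder looked level; the scene view left room for a small tilt. I raised the arm 4 mm in response and did not look at a picture again afterwards.
- **Tray position:** The side camera and the wrist camera differed by up to 2 cm on the tray's centre. A picture taken after release showed the cast well inside the tray.

I touched nothing else on purpose, and the pictures I viewed showed nothing else moved.

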